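Hold the amber cuvette in the light path

TASK

Switch the photometer lamp on: turn the red handle of the isolator clockwise from off right round to on, and let go of it. Then take the amber cell (the one with the orange stopper) out of the white rack, gripping it by its two frosted faces only and never touching its clear windows with the fingers, and hold it in the light path: upright, midway between lamp and detector, its middle centred on their openings, the clear windows facing them. Let the cell touch nothing of the photometer, leave the other cells, the timer and the beaker where they are, and finish while still holding the cell there, at rest.

Things in the scene. Friction and masses are not known exactly. Their poses are not given: they have to be found in the camera images.
- isolator: Fixed lamp isolator: grey box 96 x 96 mm, 55 mm high, yellow plate on top, with a red handle on the upright axis through its middle: a disc (52 mm across, top at z = 65 mm) with a straight bar on it, 50 mm long, 12 mm wide, 25 mm high (bar top at z = 90 mm). Origin: centre of the box's underside. A printer, taller, stands 10 cm behind.
- handle_grip (a point): Point on the turning axis of the isolator's red handle, inside its bar, 83 mm above the worktop (7 mm below the bar's top). It turns with the handle: x lies along the bar (the white line on the bar is at its -x end), y across the bar's 12 mm width, z up.
- handle (a joint): Angle of the red handle: 0 = off (its white line at the white mark), 1.047 rad (60 degrees) = on (white line at the green mark), a hard stop at either end. Turns clockwise seen from above from off to on. A spring detent of about 0.1 N m drives it to the nearer end: past the middle it snaps on by itself. Starts off.
- amber_cell: The cell to hold: closed glass cuvette, amber inside, orange stopper flush in its top. 22.5 mm long (x), 12.5 mm wide (y), 45 mm high (z), about 27 g, loose. Origin: centre of its underside. Light goes through along x: the small end faces (+x, -x) are the clear windows; the two broad faces (+y, -y, 12.5 mm apart) are frosted white, the ones to grip.
- amber_centre (a point): Middle of the amber cell, 22.5 mm above its underside, same axes.
- clear_windows: The amber cell's two clear end windows, fixed to it (they stand at x = +-11 mm of the cell, 10 mm wide in y, set back 1 mm from the frosted faces). Origin and axes those of the amber cell. Fingers must not touch them.
- rack: Fixed white block 140 x 36 mm, 22 mm high, with three pockets along its x, 45 mm apart, 12 mm deep, 1 mm clearance all round. A cell stands in each, its x along the rack's x, underside at z = 10 mm, top 33 mm above the rack. Which cell stands where varies. Origin: centre of the underside.
- plain_cell: A bystander: the same cell, colourless with a white stopper. Origin centre of its underside. Leave in its pocket.
- green_cell: A bystander: the same cell, green with a green stopper. Origin centre of its underside. Leave in its pocket.
- beam_mid (a point): Middle of the light path, 85 mm above the worktop, midway between lamp and detector. The light runs along this frame's y axis; x is across the light, z up.
- photometer: Fixed bench: aluminium base 84 x 250 mm, top at z = 12 mm, black cross at its middle; grey lamp housing at the +y end, black detector housing at -y (70 mm wide, 54 long, tops at z = 115 mm). Each has a steel snout 32 mm across with a lens (yellow lamp, blue detector) 85 mm above the worktop; gap between snouts 120 mm. Origin: centre of underside; light runs along y.
- timer: A bystander: loose white kitchen timer 44 x 64 x 22 mm at the left of the worktop. Leave alone.
- beaker: A bystander: loose empty glass beaker 57 mm across, 71 mm high, at the left of the worktop. Leave alone.

How it is judged:
By the outcome, as a careful person would: the job done as asked, in the order asked, and still so for the second after the job is handed in, while the arm keeps its last pose, push and grip.
It also fails if it takes over 61 s, if anything falls off the work surface, if the arm or the gripper's body presses on something with over 40 N, if the wrist force passes 120 N, or if a joint passes its speed limit or range.

ROBOT

A 6-joint arm with a two-finger parallel gripper is mounted at the origin on a cart in front of the work surface, level with it; the furniture and walls round the work are solid. World frame = base frame: x ahead of the robot, y to its left, z up, the work surface at z = 0. Lengths are in m, angles in rad, forces in N, time in s.
With the tool pointing down it reaches from about 0.35 to 0.775 m from the base axis. Payload 7.3 kg.
Tool frame: the origin (TCP) lies at the centre of the arm's flange, where the gripper is bolted on; the fingertips stand 178 mm ahead of it and the grasp point (between the pads) lies 159 mm ahead of it; z points along the fingers, y is the line along which they close (so a half turn about z gives the same grasp; the last joint's range is limited). The gripper opens to 92 mm and grips with 3 to 60 N. Pads are 19 mm wide; open, the fingers measure 130 mm over their backs; the gripper's body (75 mm by 190 mm) begins 47 mm behind the grasp point.
Start: joints at [-1.273, 0.342, 1.524, -0, 1.275, -0.146], TCP at [0.225, -0.474, 0.405] pointing down, gripper open.
Joint ranges: [-2.53, 2.53], [-0.77, 2.02], [0.04, 2.7], [-1, 4.14], [0.28, 2.66], [-3.11, 3.11]. Speed limits (rad/s): [2.57, 2.57, 3.14, 3.14, 3.14, 3.14].

INTERFACE

Orientations are given as [roll, pitch, yaw] about the fixed x, y, z axes, in that order (R = Rz(yaw) Ry(pitch) Rx(roll)).
In Python, from cell import telemetry, vision, ticket gives the robot as it stands.
- The arm moves only by the shell command python3 -m crank 'ROWS' [FORCE]. ROWS is JSON, a list of rows, each a list of 5 numbers: the gripper command: -1 is shut, 1 is fully open, values between are in proportion, then the shift along the tool's x, y, z in mm, then the turn about the tool's z in rad. In form: [[fingers, dx, dy, dz, roll], ...]. A call has 1 to 12 rows; each row is the pose to reach, as a shift and turn from the pose commanded when the call began, along the tool's axes at that moment; what a row does not reach only later rows make up. A row lasts 1/12 s, in which the tool goes at most 41.7 mm and 7.16 degrees, less where a joint would pass 70% of its speed; a pose out of reach is approached as far as the arm can. A call with a gripper value outside its range is refused whole. The fingers move at their own pace and stop on an object; FORCE is the grip in N (left out, the last holds). Time passes only in rows, so rows that repeat a pose let the fingers close. It gives the time, the measured TCP pose, the force, the opening and the grip force at its end, in the units of the state.
- telemetry.observe(): the state, without advancing time (a new reading comes with each control period).
- vision.read_camera(name): name is "scene" or "side" or "wrist"; returns (picture, depth): 420x560x3 uint8, red, green, blue; 420x560 float32, m along the optical axis (not along the pixel's ray), 0 where there is no reading.
- vision.get_calibration(name): a dict with "camera_matrix" (3x3 intrinsics, pixels), "dist" ([k1, k2, p1, p2, k3] as OpenCV has them; the pictures are not rectified), "rvec" (rotation vector, rad) and "tvec" (3), from world to camera coordinates, as OpenCV has them. Camera axes: x right, y down, z forward; pixel columns grow to the right and rows downward; lengths in m; the calibration is good to about 2 mm. A picture is of the moment at which its call begins: read the wrist's pose just before it. get_calibration takes no time and is no camera call; for the wrist camera it gives the pose at the moment of the call.
- ticket.hand_in(): hands the job in; it is judged then, once.
The state is a dict: "time": time; "qpos": joint angles; "qvel": joint speeds; "joint_efforts": joint torques, N m; "tool_pos": TCP position; "tool_rot": TCP orientation; "contact_force": force on the tool from outside, world axes, zero at the start; "torque": the same for the moment, N m; "opening": finger opening in m; "grip_force": force on a finger pad.
Only numpy, scipy, OpenCV 4.12 (cv2) and the standard library are available. Lean on these libraries where they do the work, as an engineer would, in place of code of your own. Each camera call takes 0.05 s, during which the arm holds its last target. There are 200 camera calls.

## Working session

There is one attempt and no reset: what is moved stays moved. The work goes in short steps, Python scripts to look and compute and a shell command to move; the robot and the scene stay as the last step left them, time stands still between calls to the robot, and variables do not carry over. Pictures are saved under pics/ and viewed, at most 10 in all, crops included, and the job is handed in when it is done.

```bash
mkdir -p pics; cat > h.py <<'E'
import numpy as np, cv2
from cell import telemetry, vision, ticket
def cam(n):
    c=vision.get_calibration(n); im,d=vision.read_camera(n)
    return im,d,c
def ray(c,uv):
    K=np.array(c["camera_matrix"],float);D=np.array(c["dist"],float)
    R=cv2.Rodrigues(np.array(c["rvec"],float))[0];t=np.array(c["tvec"],float).ravel()
    p=cv2.undistortPoints(np.array(uv,float).reshape(-1,1,2),K,D).reshape(-1,2)
    d=np.c_[p,np.ones(len(p))]@R
    return -R.T@t,d
def onz(c,uv,z):
    o,d=ray(c,uv); return o+d*((z-o[2])/d[:,2])[:,None]
def pts(c,d):
    v,u=np.mgrid[0:d.shape[0],0:d.shape[1]]
    o,r=ray(c,np.c_[u.ravel(),v.ravel()])
    return (o+r*d.reshape(-1,1)).reshape(*d.shape,3)
E
python3 - <<'E'
from h import *
s=telemetry.observe();print(s)
out=[]
for n in("scene","side","wrist"):
    im,d,c=cam(n); np.savez(n,im=im,d=d); cv2.imwrite(f"pics/{n}0.png",im[:,:,::-1])
    print(n,ray(c,[[280,210]]))
E
```

```text
{'time': 0.0, 'qpos': array([-1.27297349e+00,  3.42736123e-01,  1.52506136e+00,  1.87464147e-05,
        1.27540223e+00, -1.46011185e-01]), 'qvel': array([-3.35756860e-05, -5.45354393e-04,  4.20317415e-04, -2.43612587e-04,
        1.64884657e-03,  1.53048144e-03]), 'joint_efforts': array([-8.55246071e-04, -4.31249285e+01, -2.44217134e+01,  7.16789486e-02,
        5.60505164e-02, -1.33373201e-04]), 'tool_pos': array([ 0.22541148, -0.47398453,  0.40402231]), 'tool_rot': array([-3.14000530e+00, -2.51551050e-04,  4.43828346e-01]), 'contact_force': array([ 0.01030426,  0.57091775, -0.18920026]), 'torque': array([ 0.05470864, -0.02452942,  0.01848146]), 'grip_force': 0.0, 'opening': 0.0917972202617772}
scene (array([-0.72909224,  0.83025027,  0.8375245 ]), array([[ 0.7170011 , -0.49705257, -0.48955829]]))
side (array([-0.07173732, -1.26102821,  0.77111837]), array([[ 0.35030738,  0.82729497, -0.43921072]]))
wrist (array([ 0.30110448, -0.43665322,  0.38482366]), array([[-0.2782263 , -0.13288691, -0.95128087]]))
```

View pics/scene0.png

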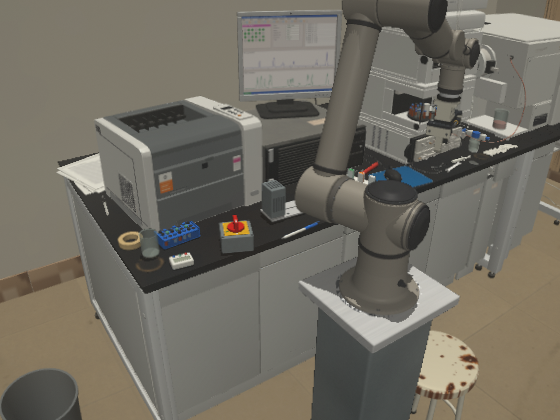

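View pics/side0.png

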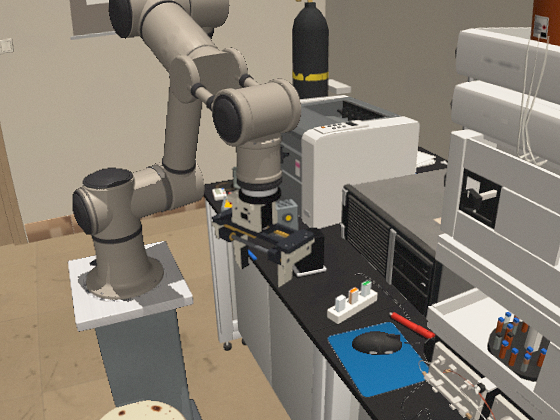

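The scene view shows the isolator at about (236,235), with the photometer's lamp at (274,200). The side view shows the rack at (352,302): white, amber in the middle at (353,295), then green. The arm hides part of the photometer. Next I'll measure these coarsely.

```bash
python3 - <<'E'
from h import *
def load(n):
    f=np.load(n+".npz");return f["im"],f["d"],vision.get_calibration(n)
im,d,c=load("scene");P=pts(c,d);h=cv2.cvtColor(im,cv2.COLOR_RGB2HSV).astype(int)
def box(x0,y0,x1,y1):
    m=np.zeros(d.shape,bool);m[y0:y1,x0:x1]=1;return m&(d>0)
def st(name,m):
    q=P[m];print(name,len(q),q.mean(0).round(3),q.min(0).round(3),q.max(0).round(3)) if len(q) else print(name,0)
sat=(h[...,1]>150)&(h[...,2]>90)
red=sat&((h[...,0]<8)|(h[...,0]>172)); yel=sat&(h[...,0]>15)&(h[...,0]<35)
b=box(215,210,260,255)
st("red",b&red);st("yel",b&yel);st("redtop",b&red&(P[...,2]>.085))
b=box(255,170,325,225);st("photo",b&(P[...,2]>.02)&(P[...,0]<.75));st("phototop",b&(P[...,2]>.1)&(P[...,2]<.125))
hi=P[b&(P[...,2]>.1)&(P[...,2]<.125)];print(cv2.minAreaRect((hi[:,:2]*1000).astype(np.float32)))
im,d,c=load("side");P=pts(c,d);h=cv2.cvtColor(im,cv2.COLOR_RGB2HSV).astype(int)
b=box(320,270,385,325)
org=(h[...,1]>130)&(h[...,2]>120)&(h[...,0]>4)&(h[...,0]<22);grn=(h[...,1]>70)&(h[...,0]>45)&(h[...,0]<85)
st("orange",b&org);st("green",b&grn)
m=b&(P[...,2]>.015)&(P[...,2]<.026)&(h[...,1]<60)&(h[...,2]>120);st("rack",m)
print(cv2.minAreaRect((P[m][:,:2]*1000).astype(np.float32)))
m=b&(P[...,2]>.049)&(P[...,2]<.062);st("tops",m)
b=box(270,190,335,280);st("ph",b&(P[...,2]>.005)&(P[...,0]>.4))
E
```

```text
red 162 [0.394 0.213 0.069] [0.37  0.185 0.053] [0.43  0.234 0.091]
yel 157 [0.393 0.213 0.055] [0.352 0.164 0.051] [0.446 0.254 0.062]
redtop 28 [0.398 0.209 0.088] [0.375 0.197 0.085] [0.42  0.222 0.091]
photo 2649 [0.366 0.039 0.149] [ 0.118 -0.225  0.02 ] [0.68  0.135 0.3  ]
phototop 282 [0.492 0.022 0.111] [ 0.44  -0.011  0.1  ] [0.578 0.049 0.125]
((509.2857666015625, 15.40188980102539), (56.96747589111328, 138.611572265625), 83.86125183105469)
orange 18 [ 0.484 -0.381  0.051] [ 0.473 -0.391  0.023] [ 0.494 -0.375  0.057]
green 17 [ 0.533 -0.362  0.049] [ 0.52  -0.373 -0.004] [ 0.588 -0.294  0.055]
rack 402 [ 0.478 -0.39   0.02 ] [ 0.415 -0.419  0.015] [ 0.561 -0.351  0.026]
((487.5090026855469, -381.34375), (145.4908447265625, 38.92142105102539), 16.563405990600586)
tops 110 [ 0.483 -0.383  0.052] [ 0.433 -0.405  0.049] [ 0.54  -0.36   0.057]
ph 2875 [ 0.532 -0.04   0.071] [ 0.421 -0.211  0.005] [0.653 0.227 0.143]
```

View pics/wrist0.png

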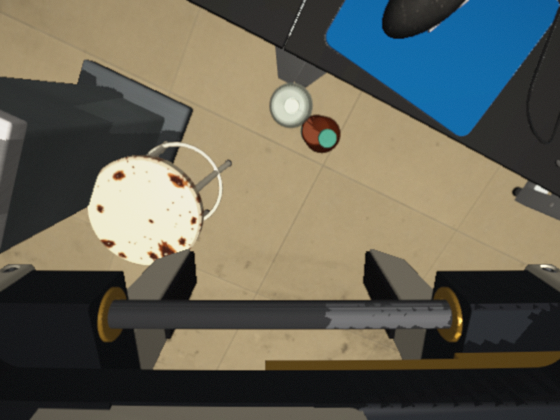

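The wrist view shows only floor and desk edge, with the blue mat top right and nothing relevant. I'll move over the photometer, fingers well above it, and look from there.

```bash
python3 -m crank '[[1,396,-310,0,0],[1,396,-310,0,0],[1,396,-310,0,0],[1,396,-310,0,0],[1,396,-310,0,0],[1,396,-310,0,0],[1,396,-310,0,0],[1,396,-310,0,0],[1,396,-310,0,0],[1,396,-310,0,0],[1,396,-310,0,0],[1,396,-310,0,0]]'
cat >> h.py <<'E'
from scipy.spatial.transform import Rotation as Ro
def togo(target,yaw=None):
    """target TCP pos -> tool shift mm, roll rad"""
    s=telemetry.observe();R=Ro.from_euler("xyz",s["tool_rot"])
    sh=R.inv().apply(np.array(target)-s["tool_pos"])*1000
    print("t",s["time"],"shift",sh.round(1),end=" ")
    if yaw is not None:
        r=-(yaw-s["tool_rot"][2]); r=(r+np.pi/2)%np.pi-np.pi/2
        print("roll",round(r,4),"q6",s["qpos"][5].round(3),end="")
    print()
E
sleep 0; python3 - <<'E'
from h import *
im,d,c=cam("wrist");np.savez("w1",im=im,d=d,**{k:np.array(c[k]) for k in c});cv2.imwrite("pics/w1.png",im[:,:,::-1])
print(telemetry.observe())
E
```

```text
time: 1.15
tool_pos: [0.449, -0.0246, 0.4047]
tool_rot: [3.141, -0.0, 0.444]
contact_force: [1.6, -0.6, -0.1]
opening: 0.092
grip_force: 0.0
{'time': 1.2, 'qpos': array([-0.21373315,  0.20661558,  1.71306953,  0.00449898,  1.22036754,
        0.90734886]), 'qvel': array([-0.1246696 , -0.03499178,  0.06018809, -0.0287083 ,  0.00560237,
       -0.20465203]), 'joint_efforts': array([ -7.75756806, -36.62670135, -20.48866689,  -2.4356731 ,
         0.73064882,  -0.19940922]), 'tool_pos': array([ 0.45110402, -0.01912678,  0.40478776]), 'tool_rot': array([-3.13920795, -0.00381447,  0.44816851]), 'contact_force': array([0.06364089, 3.96657876, 0.37696338]), 'torque': array([ 0.20134708, -0.00984748,  0.03648821]), 'grip_force': 0.0, 'opening': 0.09195797339751197}
```

View pics/w1.png

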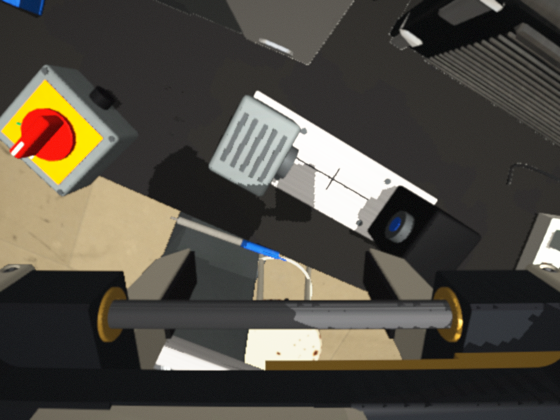

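The wrist view shows the isolator at (47,130) with the white line on the bar at (18,150). The black cross is at (332,179), the lamp at (258,140) and the detector at (410,220). I'll measure on a fresh frame at rest.

```bash
python3 - <<'E'
from h import *
vision.read_camera("wrist")
im,d,c=cam("wrist");cv2.imwrite("pics/w2.png",im[:,:,::-1])
P=pts(c,d);h=cv2.cvtColor(im,cv2.COLOR_RGB2HSV).astype(int)
print("vel",np.abs(telemetry.observe()["qvel"]).max())
def rect(n,m):
    q=(P[m][:,:2]*1000).astype(np.float32);print(n,len(q),P[m].mean(0).round(4),cv2.minAreaRect(q))
u=np.arange(560)[None]+0*np.arange(420)[:,None];v=np.arange(420)[:,None]+0*u
top=(v<265)&(d>0)
sat=(h[...,1]>150)&(h[...,2]>80)
yel=top&sat&(h[...,0]>18)&(h[...,0]<35)&(u<140);rect("yel",yel&(abs(P[...,2]-.056)<.006))
red=top&sat&((h[...,0]<8)|(h[...,0]>172))&(u<140)
rect("reddisc",red&(abs(P[...,2]-.065)<.004))
bar=top&(u<140)&(P[...,2]>.083)&(P[...,2]<.097)&(v>90)&(v<180);rect("bartop",bar)
wl=bar&(h[...,1]<90)&(h[...,2]>150);rect("white",wl)
for s in("base",):
    m=top&(abs(P[...,2]-.012)<.004)&(u>200)&(u<450)&(h[...,2]>120)&(h[...,1]<60);rect("base",m)
m=top&(abs(P[...,2]-.115)<.005)&(u>190)&(u<310);rect("lamp top",m)
m=top&(abs(P[...,2]-.115)<.005)&(u>350)&(u<500);rect("det top",m)
# cross: dark pixels near
g=cv2.cvtColor(im,cv2.COLOR_RGB2GRAY);k=g[160:200,305:360];yy,xx=np.where(k<90)
print("dark",len(xx)); 
from collections import Counter
np.save("k",k)
print(onz(c,[[332,179]],.012), d[179,340])
E
```

```text
vel 0.0791186369767955
yel 2894 [0.4077 0.2048 0.0577] ((402.6231994628906, 208.91357421875), (74.92292785644531, 75.87855529785156), 65.18412017822266)
reddisc 1218 [0.4044 0.2024 0.0656] ((404.36553955078125, 206.6466064453125), (50.103424072265625, 47.82157897949219), 50.16315841674805)
bartop 821 [0.4039 0.2064 0.0894] ((402.7951965332031, 207.9879150390625), (12.091136932373047, 50.83971405029297), 64.75069427490234)
white 73 [0.3887 0.2149 0.0909] ((388.3728332519531, 215.10824584960938), (4.5163421630859375, 16.977561950683594), 64.04932403564453)
base 8149 [ 0.4791 -0.0815  0.0125] ((436.3580322265625, -56.599365234375), (243.2718505859375, 226.1314697265625), 72.82681274414062)
lamp top 5621 [0.4907 0.02   0.1155] ((516.4483642578125, 31.059062957763672), (151.0580291748047, 75.7977066040039), 23.173189163208008)
det top 3132 [ 0.5069 -0.158   0.1151] ((562.3751220703125, -133.96458435058594), (217.23268127441406, 71.61236572265625), 25.648160934448242)
dark 15
[[ 0.47842691 -0.07521235  0.012     ]] 0.37817138
```

```bash
python3 - <<'E'
from h import *
im,d,c=cam("wrist");P=pts(c,d);h=cv2.cvtColor(im,cv2.COLOR_RGB2HSV).astype(int)
print("vel",np.abs(telemetry.observe()["qvel"]).max())
top=(np.arange(420)[:,None]<265)&(d>0)
def comp(m,seed):
    m=cv2.morphologyEx(m.astype(np.uint8),cv2.MORPH_OPEN,np.ones((3,3)))
    n,l=cv2.connectedComponents(m);return l==l[seed[1],seed[0]]
def rect(n,m):
    q=(P[m][:,:2]*1000).astype(np.float32);print(n,len(q),P[m].mean(0).round(4),cv2.minAreaRect(q))
base=comp(cv2.morphologyEx((top&(abs(P[...,2]-.012)<.004)&(h[...,2]>110)).astype(np.uint8),cv2.MORPH_CLOSE,np.ones((7,7)))>0,(345,195));
base&=(abs(P[...,2]-.012)<.004);rect("base",base)
rect("lamp",comp(top&(abs(P[...,2]-.115)<.004),(258,120)))
rect("det",comp(top&(abs(P[...,2]-.115)<.004),(440,220)))
# base line markings: dark lines
g=cv2.cvtColor(im,cv2.COLOR_RGB2GRAY)
e=cv2.morphologyEx(g,cv2.MORPH_BLACKHAT,np.ones((7,7)));cv2.imwrite("pics/bh.png",cv2.resize(np.hstack([g[130:230,280:400],np.minimum(e[130:230,280:400]*3,255)]),None,fx=3,fy=3))
m=top&(P[...,2]>.2)&(P[...,2]<.4)&(np.arange(560)[None]>200)&(np.arange(560)[None]<360)&(np.arange(420)[:,None]<70);
print("printer?",m.sum(), P[m].min(0) if m.sum() else 0)
m=top&(P[...,0]>.45)&(P[...,1]>.08)&(P[...,2]>.04);print(P[m].min(0),P[m].max(0))
E
```

```text
vel 0.05927748449921938
base 8111 [ 0.4821 -0.0838  0.0126] ((477.7311096191406, -78.69288635253906), (248.87698364257812, 84.35376739501953), 85.63878631591797)
lamp 5389 [0.4867 0.0182 0.1155] ((484.973388671875, 18.046344757080078), (54.169673919677734, 70.30377197265625), 85.61503601074219)
det 2743 [ 0.482  -0.1712  0.1154] ((477.16790771484375, -175.06495666503906), (53.97695541381836, 56.002201080322266), 84.94430541992188)
printer? 842 [0.57222751 0.00301238 0.20001923]
[0.4500313  0.08000717 0.04002173] [0.57303027 0.23761566 0.12234469]
```

View pics/bh.png

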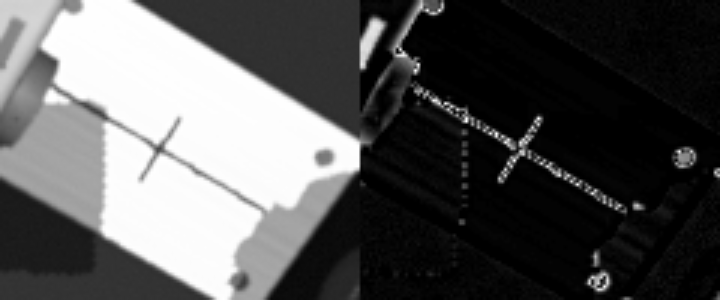

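The magnified view shows the cross clearly at full-image pixel (333,180). The base rectangle (249 x 84 mm) and the lamp top agree on a photometer centre of about (0.478,-0.079) with yaw -4.4°. The handle is at (0.403,0.208), bar x axis at -25.3°. I'll go there with yaw 2.70, which keeps joint 6 in range through the turn.

```bash
python3 -m crank '[[1,56,-227,0,-0.12],[1,56,-227,0,-0.25],[1,56,-227,0,-0.37],[1,56,-227,0,-0.5],[1,56,-227,0,-0.62],[1,56,-227,0,-0.75],[1,56,-227,0,-0.87],[1,56,-227,0,-1.0],[1,56,-227,0,-1.12],[1,56,-227,0,-1.25],[1,56,-227,0,-1.37],[1,56,-227,0,-1.5]]' && python3 -m crank '[[1,0,0,0,-0.12],[1,0,0,0,-0.25],[1,0,0,0,-0.37],[1,0,0,0,-0.5],[1,0,0,0,-0.62],[1,0,0,0,-0.75],[1,0,0,0,-0.757],[1,0,0,0,-0.757],[1,0,0,0,-0.757]]'
python3 - <<'E'
from h import *
im,d,c=cam("wrist");cv2.imwrite("pics/w3.png",im[:,:,::-1])
P=pts(c,d);h=cv2.cvtColor(im,cv2.COLOR_RGB2HSV).astype(int)
r=np.hypot(P[...,0]-.403,P[...,1]-.2075)
for n,m in(("bar",(P[...,2]>.083)&(P[...,2]<.095)&(r<.035)),("plate",(abs(P[...,2]-.056)<.005)&(r<.075)&(h[...,1]>150)&(h[...,0]>18)&(h[...,0]<35))):
    q=(P[m][:,:2]*1000).astype(np.float32);print(n,len(q),P[m].mean(0).round(4),cv2.minAreaRect(q))
togo([.403,.2075,.247],2.70);print(telemetry.observe()["qpos"])
E
```

```text
time: 2.35
tool_pos: [0.4022, 0.2006, 0.4046]
tool_rot: [-3.141, 0.0, 1.942]
contact_force: [0.9, -0.7, 0.4]
opening: 0.0919
grip_force: 0.0
time: 3.1
tool_pos: [0.402, 0.2014, 0.4047]
tool_rot: [-3.141, 0.0, 2.691]
contact_force: [0.2, -0.3, 0.9]
opening: 0.0916
grip_force: 0.0
bar 637 [0.4007 0.2095 0.0901] ((401.9259338378906, 209.05575561523438), (11.940248489379883, 49.316314697265625), 66.15467834472656)
plate 2681 [0.3985 0.2104 0.0577] ((402.02783203125, 208.805419921875), (73.46126556396484, 73.67113494873047), 65.6742935180664)
t 3.15 shift [  1.6   5.7 157.7] roll -0.0084 q6 -0.826
[ 2.94315362e-01  2.04034082e-01  1.71680067e+00 -2.03536558e-04
  1.22087931e+00 -8.26394861e-01]
```

View pics/w3.png

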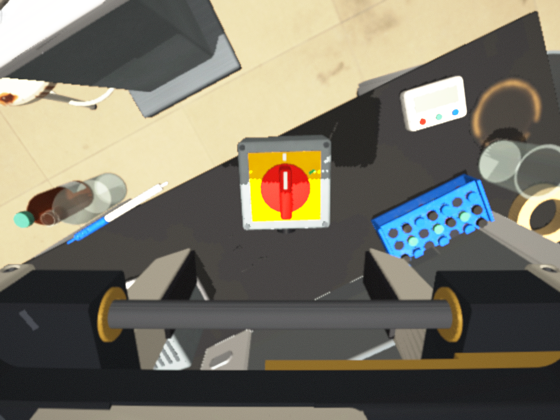

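The view from above shows the handle at (286,190): white line at the top (286,160), green mark to its right at (312,170). Clockwise is therefore a positive roll. I'll descend and check before closing.

```bash
python3 -m crank '[[1,3,7,0,-0.02],[1,3,7,35,-0.02],[1,3,7,70,-0.02],[1,3,7,100,-0.02],[1,3,7,120,-0.02],[1,3,7,135,-0.02],[1,3,7,145,-0.02],[1,3,7,150,-0.02],[1,3,7,154,-0.02],[1,3,7,157,-0.02],[1,3,7,157,-0.02],[1,3,7,157,-0.02]]'
python3 -c "
from h import *
togo([.4022,.2087,.247],2.714)"
```

```text
time: 4.15
tool_pos: [0.4023, 0.21, 0.2481]
tool_rot: [3.141, 0.001, 2.716]
contact_force: [-0.3, -0.5, -0.5]
opening: 0.0916
grip_force: 0.0
t 4.15 shift [-0.5 -1.2  1.1] roll 0.0018 q6 -0.833
```

```bash
python3 -m crank '[[-1,0,-1,1,0],[-1,0,-1,1,0],[-1,0,-1,1,0],[-1,0,-1,1,0],[-1,0,-1,1,0],[-1,0,-1,1,0],[-1,0,-1,1,0],[-1,0,-1,1,0],[-1,0,-1,1,0],[-1,0,-1,1,0]]' 25
```

```text
time: 4.98
tool_pos: [0.4017, 0.209, 0.2467]
tool_rot: [-3.141, 0.0, 2.716]
contact_force: [-1.4, -0.4, -1.0]
opening: 0.0299
grip_force: 0.0
```

```bash
python3 -m crank '[[-1,0,0,0,0],[-1,0,0,0,0],[-1,0,0,0,0],[-1,0,0,0,0],[-1,0,0,0,0],[-1,0,0,0,0]]' 25
```

```text
time: 5.48
tool_pos: [0.4014, 0.2084, 0.2467]
tool_rot: [-3.139, -0.0, 2.717]
contact_force: [-0.4, -6.2, 2.8]
opening: 0.0118
grip_force: 25.0
```

```bash
python3 -m crank '[[-1,0,0,0,0.09],[-1,0,0,0,0.18],[-1,0,0,0,0.27],[-1,0,0,0,0.36],[-1,0,0,0,0.45],[-1,0,0,0,0.54],[-1,0,0,0,0.63],[-1,0,0,0,0.72],[-1,0,0,0,0.81],[-1,0,0,0,0.9],[-1,0,0,0,0.98],[-1,0,0,0,1.04]]' && python3 -m crank '[[-1,0,0,0,0],[-1,0,0,0,0]]' && python3 -m crank '[[1,0,0,0,0],[1,0,0,0,0],[1,0,0,0,0],[1,0,0,0,0],[1,0,0,0,0],[1,0,0,0,0],[1,0,0,0,0]]'
```

```text
time: 6.48
tool_pos: [0.402, 0.2088, 0.2467]
tool_rot: [3.141, 0.001, 1.672]
contact_force: [2.0, -2.6, -1.8]
opening: 0.0118
grip_force: 25.0
time: 6.65
tool_pos: [0.402, 0.2088, 0.2467]
tool_rot: [3.141, 0.0, 1.678]
contact_force: [2.9, -2.6, -2.6]
opening: 0.0118
grip_force: 25.0
time: 7.23
tool_pos: [0.4016, 0.209, 0.2467]
tool_rot: [-3.142, 0.0, 1.676]
contact_force: [-0.4, 0.1, 0.5]
opening: 0.0536
grip_force: 0.0
```

```bash
python3 -m crank '[[1,0,0,-20,0],[1,0,0,-60,0],[1,0,0,-100,0],[1,0,0,-140,0],[1,0,0,-170,0],[1,0,0,-180,0],[1,0,0,-180,0]]'
python3 - <<'E'
from h import *
im,d,c=cam("wrist");P=pts(c,d);r=np.hypot(P[...,0]-.402,P[...,1]-.2087)
m=(P[...,2]>.083)&(P[...,2]<.096)&(r<.035);q=(P[m][:,:2]*1000).astype(np.float32);print(cv2.minAreaRect(q))
togo([.485,-.381,.40],.29);print(telemetry.observe()["qpos"])
E
```

```text
time: 7.82
tool_pos: [0.4019, 0.2091, 0.4297]
tool_rot: [3.135, -0.001, 1.676]
contact_force: [-0.5, 0.4, 0.4]
opening: 0.0915
grip_force: 0.0
((402.43170166015625, 209.48292541503906), (11.591127395629883, 49.50558090209961), 5.702619552612305)
t 7.8667 shift [-595.5   21.    27.3] roll 1.3859 q6 0.205
[ 3.10356989e-01  1.89033793e-01  1.66990890e+00 -4.35148316e-05
  1.27998978e+00  2.05223475e-01]
```

The bar now lies at -84°, a full 60° turn, so the handle is on and released. Now to the rack.

```bash
python3 -m crank '[[1,-595,21,27,0],[1,-595,21,27,0.12],[1,-595,21,27,0.24],[1,-595,21,27,0.36],[1,-595,21,27,0.48],[1,-595,21,27,0.6],[1,-595,21,27,0.72],[1,-595,21,27,0.84],[1,-595,21,27,0.96],[1,-595,21,27,1.08],[1,-595,21,27,1.2],[1,-595,21,27,1.3]]'; python3 -c "
from h import *
togo([.485,-.381,.40],.29)"
```

```text
time: 8.87
tool_pos: [0.4711, -0.2876, 0.4016]
tool_rot: [-3.138, 0.002, 0.369]
contact_force: [1.0, -0.1, -0.2]
opening: 0.0919
grip_force: 0.0
t 8.8667 shift [-20.7  92.1   1.3] roll 0.0794 q6 0.514
```

```bash
python3 -m crank '[[1,-20,90,0,0.08],[1,-20,90,0,0.08],[1,-20,90,0,0.08],[1,-20,90,0,0.08],[1,-20,90,0,0.08],[1,-20,90,0,0.08]]'
python3 - <<'E'
from h import *
im,d,c=cam("wrist");cv2.imwrite("pics/w4.png",im[:,:,::-1]);P=pts(c,d)
print("vel",np.abs(telemetry.observe()["qvel"]).max())
r=np.hypot(P[...,0]-.487,P[...,1]+.381);v=np.arange(420)[:,None]
m=(abs(P[...,2]-.022)<.004)&(r<.09);q=(P[m][:,:2]*1000).astype(np.float32);print("rack",len(q),cv2.minAreaRect(q))
t=((abs(P[...,2]-.055)<.005)&(r<.09)).astype(np.uint8)
n,l,s,ce=cv2.connectedComponentsWithStats(t)
for i in range(1,n):
    if s[i,4]>60:
        m=l==i;print("top",s[i,4],P[m].mean(0).round(4),cv2.minAreaRect((P[m][:,:2]*1000).astype(np.float32)),np.median(im[m],0))
m=(P[...,2]>.1)&(d>.15)&(v<260)&(r<.25);print("tall",m.sum(),P[m].min(0) if m.any() else 0)
togo([.485,-.381,.205],.29)
E
```

```text
time: 9.37
tool_pos: [0.4859, -0.3753, 0.403]
tool_rot: [-3.139, 0.001, 0.297]
contact_force: [-0.9, 0.2, 0.8]
opening: 0.0921
grip_force: 0.0
vel 0.01319728590564371
rack 2790 ((489.93768310546875, -379.2001953125), (138.97975158691406, 35.89299392700195), 16.53844451904297)
top 298 [ 0.5331 -0.3655  0.0556] ((532.942138671875, -365.61077880859375), (22.093067169189453, 12.132913589477539), 17.050207138061523) [141. 255. 194.]
top 264 [ 0.4902 -0.3784  0.0554] ((489.79730224609375, -378.5622863769531), (22.867183685302734, 11.60087776184082), 17.07162094116211) [253.  214.5 130.5]
top 241 [ 0.4478 -0.3917  0.0553] ((447.1812744140625, -391.81121826171875), (22.574697494506836, 12.07356071472168), 17.418048858642578) [254. 254. 253.]
tall 30209 [ 0.43448799 -0.513009    0.10000793]
t 9.4167 shift [ -2.6   5.7 198.6] roll 0.0073 q6 0.491
```

View pics/w4.png

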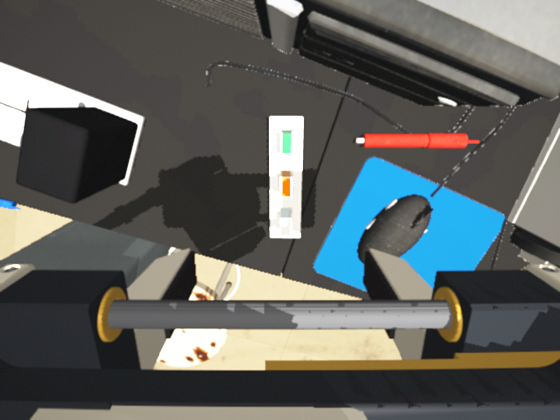

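Amber sits in the middle pocket at (286,187), world (0.490,-0.379), yaw 16.9°. The pocket sizes check out. I'll descend most of the way, then refine.

```bash
python3 -m crank '[[1,3,5,40,0],[1,3,5,80,0],[1,3,5,110,0],[1,3,5,120,0],[1,3,5,125,0],[1,3,5,125,0],[1,3,5,125,0],[1,3,5,125,0]]'
python3 - <<'E'
from h import *
im,d,c=cam("wrist");P=pts(c,d)
print("vel",np.abs(telemetry.observe()["qvel"]).max())
r=np.hypot(P[...,0]-.49,P[...,1]+.379)
m=(abs(P[...,2]-.022)<.004)&(r<.09);q=(P[m][:,:2]*1000).astype(np.float32);print("rack",len(q),cv2.minAreaRect(q))
t=((abs(P[...,2]-.055)<.005)&(r<.09)).astype(np.uint8)
n,l,s,ce=cv2.connectedComponentsWithStats(t)
for i in range(1,n):
    if s[i,4]>60:
        m=l==i;print("top",s[i,4],ce[i],P[m].mean(0).round(4),cv2.minAreaRect((P[m][:,:2]*1000).astype(np.float32)),np.median(im[m],0))
togo([.490,-.379,.205],.295)
E
```

```text
time: 10.08
tool_pos: [0.4908, -0.3808, 0.2816]
tool_rot: [3.138, -0.002, 0.296]
contact_force: [-0.1, -0.3, -0.0]
opening: 0.0921
grip_force: 0.0
vel 0.009671643407459289
rack 5548 ((489.5716247558594, -378.88507080078125), (140.00827026367188, 36.07952117919922), 16.873476028442383)
top 675 [276.99259259 169.62074074] [ 0.5333 -0.3657  0.0555] ((532.8145141601562, -365.8633728027344), (22.781349182128906, 11.85463809967041), 16.734527587890625) [121. 255. 183.]
top 593 [276.68634064 233.07419899] [ 0.4909 -0.3783  0.0553] ((489.9417419433594, -378.7718200683594), (22.640094757080078, 12.450385093688965), 16.647058486938477) [254. 217.  67.]
top 421 [277.00712589 287.10451306] [ 0.4503 -0.3908  0.0552] ((449.3326110839844, -391.1091003417969), (18.64530372619629, 11.837748527526855), 17.015295028686523) [255. 255. 255.]
t 10.1333 shift [-0.3 -2.2 76.3] roll 0.001 q6 0.492
```

```bash
python3 -m crank '[[1,0,-2,10,0],[1,0,-2,30,0],[1,0,-2,50,0],[1,0,-2,62,0],[1,0,-2,70,0],[1,0,-2,74,0],[1,0,-2,76,0],[1,0,-2,76,0],[1,0,-2,76,0],[1,0,-2,76,0]]'; python3 -c "
from h import *
togo([.490,-.379,.205],.293)"
```

```text
time: 10.97
tool_pos: [0.4899, -0.3789, 0.204]
tool_rot: [3.14, -0.001, 0.296]
contact_force: [0.2, 0.2, 0.4]
opening: 0.0919
grip_force: 0.0
t 10.9667 shift [ 0.   0.2 -1. ] roll 0.0027 q6 0.493
```

```bash
python3 -m crank '[[-1,0,0,0,0],[-1,0,0,0,0],[-1,0,0,0,0],[-1,0,0,0,0],[-1,0,0,0,0],[-1,0,0,0,0],[-1,0,0,0,0],[-1,0,0,0,0],[-1,0,0,0,0],[-1,0,0,0,0],[-1,0,0,0,0],[-1,0,0,0,0]]' 15 && python3 -m crank '[[-1,0,0,0,0],[-1,0,0,0,0],[-1,0,0,0,0],[-1,0,0,0,0],[-1,0,0,0,0]]'
```

```text
time: 11.97
tool_pos: [0.4897, -0.3786, 0.2031]
tool_rot: [3.141, 0.0, 0.296]
contact_force: [-0.4, -0.0, -1.0]
opening: 0.0164
grip_force: 0.0
time: 12.38
tool_pos: [0.4898, -0.3788, 0.2031]
tool_rot: [3.141, -0.0, 0.296]
contact_force: [0.9, -2.7, -1.5]
opening: 0.0124
grip_force: 15.0
```

Gripped at 12.4 mm. Lifting straight up, slowly at first.

```bash
python3 -m crank '[[-1,0,0,-3,0],[-1,0,0,-8,0],[-1,0,0,-15,0],[-1,0,0,-25,0],[-1,0,0,-40,0],[-1,0,0,-60,0],[-1,0,0,-90,0],[-1,0,0,-120,0],[-1,0,0,-150,0],[-1,0,0,-165,0],[-1,0,0,-170,0],[-1,0,0,-170,0]]'
python3 - <<'E'
from h import *
for n in("wrist","side"):
    im,d,c=cam(n);np.savez(n+"g",im=im,d=d,**{k:np.array(c[k]) for k in c});cv2.imwrite(f"pics/{n}g.png",im[:,:,::-1])
togo([.4777,-.079,.36],1.494)
E
```

```text
time: 13.38
tool_pos: [0.4896, -0.3782, 0.3752]
tool_rot: [3.139, -0.002, 0.296]
contact_force: [-0.7, 0.4, -1.1]
opening: 0.0127
grip_force: 15.0
t 13.4833 shift [  76.1 -289.5   12.6] roll -1.1981 q6 0.493
```

View pics/wristg.png

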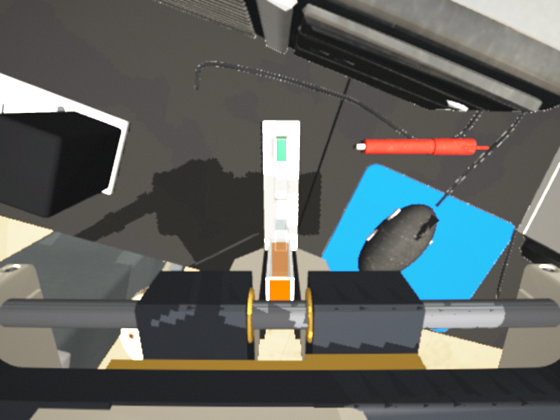

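The cell is held at (281,265), stopper at (280,290), and the middle pocket is empty. I'll carry it over the photometer.

```bash
python3 -m crank '[[-1,8,-29,0,-0.1],[-1,16,-60,0,-0.2],[-1,24,-90,0,-0.3],[-1,32,-120,0,-0.4],[-1,40,-150,0,-0.5],[-1,48,-180,0,-0.6],[-1,55,-210,0,-0.7],[-1,63,-240,0,-0.8],[-1,71,-270,0,-0.9],[-1,76,-290,0,-1.0],[-1,76,-290,0,-1.1],[-1,76,-290,0,-1.2]]' && python3 -m crank '[[-1,0,0,0,0],[-1,0,0,0,0],[-1,0,0,0,0],[-1,0,0,0,0]]'
python3 - <<'E'
from h import *
im,d,c=cam("wrist");cv2.imwrite("pics/w5.png",im[:,:,::-1]);P=pts(c,d)
print("vel",np.abs(telemetry.observe()["qvel"]).max())
v=np.arange(420)[:,None]
def comp(m):
    m=cv2.morphologyEx(m.astype(np.uint8),cv2.MORPH_OPEN,np.ones((3,3)))
    n,l,s,ce=cv2.connectedComponentsWithStats(m)
    for i in range(1,n):
        if s[i,4]>500:
            k=l==i;print(s[i,4],ce[i].round(),P[k].mean(0).round(4),cv2.minAreaRect((P[k][:,:2]*1000).astype(np.float32)))
r=np.hypot(P[...,0]-.478,P[...,1]+.079)
print("tops");comp((abs(P[...,2]-.115)<.004)&(r<.14))
print("base");comp((abs(P[...,2]-.012)<.004)&(r<.15))
# cell in hand: orange/brown pixels in tool frame
s=telemetry.observe();T=Ro.from_euler("xyz",s["tool_rot"]).inv().apply((P-s["tool_pos"]).reshape(-1,3)).reshape(P.shape)*1000
m=(abs(T[...,1])<7)&(abs(T[...,0])<16)&(T[...,2]>140)&(T[...,2]<200)&(d>0)
t=m&(abs(T[...,2]-148)<3);print("top",t.sum(),T[t].min(0),T[t].max(0),T[t].mean(0))
f=m&(T[...,2]>152);print("front",f.sum(),T[f].min(0),T[f].max(0))
if f.sum()>20: print(np.polyfit(T[f][:,2],T[f][:,0],1))
togo([.4777,-.079,.2556],1.494)
E
```

```text
time: 14.48
tool_pos: [0.4773, -0.0774, 0.3715]
tool_rot: [-3.138, -0.001, 1.503]
contact_force: [-0.7, -0.4, 0.3]
opening: 0.0126
grip_force: 15.0
time: 14.82
tool_pos: [0.4778, -0.0793, 0.3725]
tool_rot: [-3.14, -0.0, 1.493]
contact_force: [0.1, -0.8, -0.4]
opening: 0.0123
grip_force: 15.0
vel 0.00862686167484294
tops
8107 [279.  85.] [0.4849 0.0188 0.1156] ((484.8365478515625, 18.204322814941406), (53.75016784667969, 70.50589752197266), 85.5728759765625)
572 [280. 339.] [ 0.4689 -0.1916  0.1156] ((468.8959655761719, -191.30618286132812), (19.682201385498047, 37.100284576416016), 85.24195861816406)
base
8700 [279. 188.] [ 0.4773 -0.0807  0.0127] ((476.8044738769531, -86.8990707397461), (143.67941284179688, 84.23490905761719), 85.57149505615234)
top 756 [  0.22803761  -6.99384312 145.11792961] [ 12.9550847    6.95572372 150.93838895] [ 7.31525490e+00 -5.34565358e-03  1.47729554e+02]
front 886 [ 10.30349487  -6.98482137 152.000685  ] [ 13.08328587   6.97233003 192.04733266]
[4.24964573e-03 1.11948680e+01]
t 14.8667 shift [  0.3  -0.  117.1] roll -0.0003 q6 -0.246
```

View pics/w5.png

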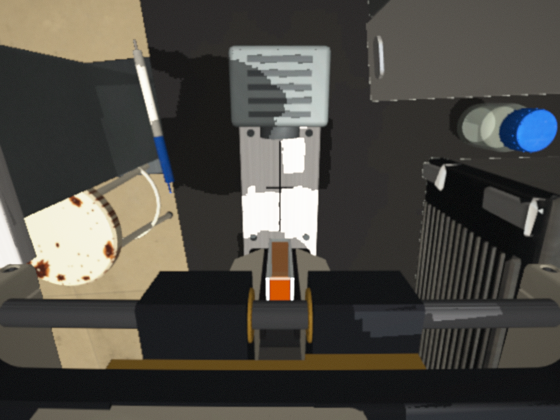

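The cell is upright in the hand at (280,265), offset under 1 mm, above the bench with the cross at (280,187). Both views put the centre within 1 mm, so I'll lower it.

```bash
python3 -m crank '[[-1,0,0,15,0],[-1,0,0,35,0],[-1,0,0,55,0],[-1,0,0,75,0],[-1,0,0,90,0],[-1,0,0,102,0],[-1,0,0,110,0],[-1,0,0,114,0],[-1,0,0,117,0],[-1,0,0,117,0],[-1,0,0,117,0],[-1,0,0,117,0]]' && python3 -m crank '[[-1,0,0,0,0],[-1,0,0,0,0],[-1,0,0,0,0]]'
python3 - <<'E'
from h import *
im,d,c=cam("side");cv2.imwrite("pics/s6.png",cv2.resize(im[150:290,200:380,::-1],None,fx=4,fy=4))
togo([.4775,-.0795,.2556],1.493)
im,d,c=cam("wrist");P=pts(c,d)
h=cv2.cvtColor(im,cv2.COLOR_RGB2HSV).astype(int)
s=telemetry.observe();T=Ro.from_euler("xyz",s["tool_rot"]).inv().apply((P-s["tool_pos"]).reshape(-1,3)).reshape(P.shape)*1000
m=(abs(T[...,1])<7)&(abs(T[...,0])<16)&(T[...,2]>140)&(T[...,2]<200)&(d>0)
t=m&(abs(T[...,2]-148)<2);print("top",t.sum(),P[t].mean(0))
m=(abs(P[...,2]-.115)<.004)&(P[...,1]>-.05)&(P[...,1]<.07)&(abs(P[...,0]-.485)<.05);print(cv2.minAreaRect((P[m][:,:2]*1000).astype(np.float32)))
E
```

```text
time: 15.87
tool_pos: [0.4781, -0.0791, 0.2567]
tool_rot: [3.14, 0.0, 1.496]
contact_force: [0.1, 0.4, -0.7]
opening: 0.0124
grip_force: 15.0
time: 16.12
tool_pos: [0.4779, -0.0791, 0.2564]
tool_rot: [3.141, 0.0, 1.496]
contact_force: [-0.1, -0.1, -0.4]
opening: 0.0126
grip_force: 15.0
t 16.1667 shift [-0.5 -0.4  0.7] roll 0.0029 q6 -0.247
top 695 [ 0.47843781 -0.07210184  0.1088778 ]
((484.61083984375, 15.624772071838379), (48.699886322021484, 70.4353256225586), 85.8120346069336)
```

View pics/s6.png

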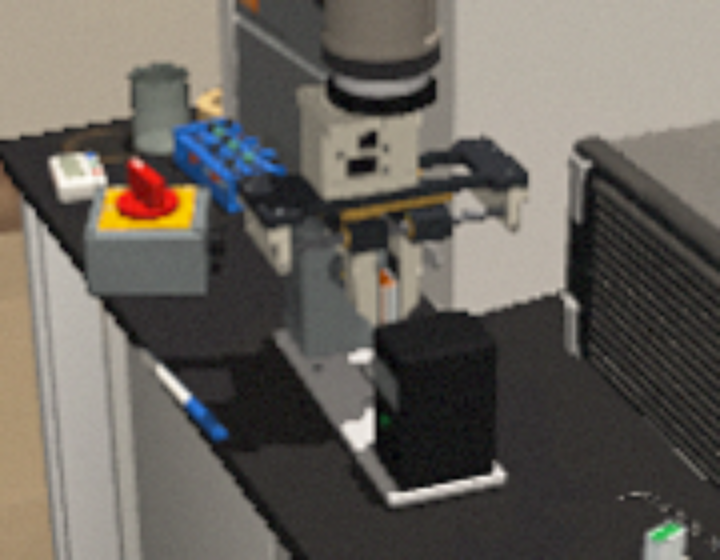

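The side view shows the cell between the housings (385,285), clear of the detector, with the handle on and the timer and beaker undisturbed. I'll lower it a final 1 mm, let it rest and hand in.

```bash
python3 -m crank '[[-1,-0.5,0,1,0],[-1,-0.5,0,1,0],[-1,-0.5,0,1,0],[-1,-0.5,0,1,0],[-1,-0.5,0,1,0],[-1,-0.5,0,1,0],[-1,-0.5,0,1,0],[-1,-0.5,0,1,0]]' && python3 -c "
from h import *
togo([.4775,-.0795,.2556],1.493);print(abs(telemetry.observe()['qvel']).max());print(ticket.hand_in())"
```

```text
time: 16.88
tool_pos: [0.4778, -0.0796, 0.2551]
tool_rot: [3.142, 0.0, 1.496]
contact_force: [0.7, 0.1, 0.2]
opening: 0.0124
grip_force: 15.0
t 16.8833 shift [ 0.1 -0.3 -0.5] roll 0.0027 q6 -0.248
0.0013044174035345074
the job is handed in; nothing more can be done
None
```

The job is handed in at 16.9 s: the handle is on and released, and the amber cell is held at rest, upright by its frosted faces, within about 1 mm of the beam centre by my measurements; the verdict was not shown.

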